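Lay the steel-faced beating block down on the bench rest

TASK

In the body shop, get the steel-faced beating block (the one with the blue spot on its end) ready for hammering a panel: push it over the front edge of the low bench rest, without lifting it, so that it topples away from the robot and lies flat and square on the rubber with its steel face up. Leave the rubber-faced block (orange spot) and the tin standing where they are.

Things in the scene. Friction and masses are not known exactly. Their poses are not given: they have to be found in the camera images.
- steel_block_mid (a point): Centre of the steel-faced block: loose pale wood, 0.4-0.6 kg, on end, 56 mm thick (x), 64 wide (y), 130 tall (z), centre 65 mm above the bench. 38 mm blue spot on its top end. A 3 mm steel plate covers its -x side, facing the robot; its +x side is about 10 mm from the rest's front edge. Its weight lies 10 mm to the steel side of the centre: it falls by itself once leaned about 40 degrees towards +x.
- rubber_block_mid (a point): Centre of the rubber-faced block, a bystander: same shape and size as the steel-faced one and standing the same way, but with a black rubber sheet on its -x side and an orange spot on its top end; about 0.4 kg.
- tin_mid (a point): Centre of a closed round tin of filler with a green band, a bystander: 64 mm in diameter, 115 mm tall, standing; its centre is 57 mm above the bench. The two blocks and the tin stand in a row along the rest's front edge, in any order, about 150 mm from centre to centre.
- rest: Fixed low bench rest, 460 mm long (y), 180 deep (x), 12 high: a steel fence strip 8 mm wide along the front edge, then black rubber flush with it. Origin at bench height in the middle of the front edge, which faces the robot; x points away from the robot, square to the edge, over the rubber; z up.

How it is judged (in metres and radians):
At the end, for the whole second after the job is handed in: Steel-faced block at rest on the rest, steel face up within 10 deg, its length square to the front edge within 15 deg, centre 5 to 125 mm behind the front edge, within 200 mm of mid-length, 33 to 47 mm above the bench; the other block and the tin upright within 10 deg and moved under 30 mm (angle between steel_block_mid's own x axis and vertical above 2.967 rad and angle between the z axis of steel_block_mid and the x axis of rest, either way round below 0.26 rad and x of steel_block_mid in the frame of rest between 0.005 and 0.125 m and y of steel_block_mid in the frame of rest between -0.2 and 0.2 m and height (world z) of steel_block_mid between 0.033 and 0.047 m and linear speed of steel_block below 0.02 m/s and distance of each of rubber_block_mid, tin_mid from where it was at the start of the episode below 0.03 m and angle between each of rubber_block_mid, tin_mid's own z axis and vertical below 0.17 rad); the robot touches nothing.
It fails at once if the steel-faced block is lifted: its centre above 110 mm (height (world z) of steel_block_mid above 0.11 m).
It fails at once if the rubber-faced block or the tin is knocked: moved over 30 mm or tilted over 17 degrees (distance of any of rubber_block_mid, tin_mid from where it was at the start of the episode above 0.03 m or angle between any of rubber_block_mid, tin_mid's own z axis and vertical above 0.3 rad).
It also fails if it takes over 32 s, if anything falls off the work surface, if the arm or the gripper's body presses on something with over 40 N, if the wrist force passes 120 N, or if a joint passes its speed limit or range.

ROBOT

A 6-joint arm with a two-finger parallel gripper is mounted at the origin on the work surface. World frame = base frame: x ahead of the robot, y to its left, z up, the work surface at z = 0. Lengths are in mm, angles in rad, forces in N, time in s.
With the tool pointing down it reaches from about 300 to 775 mm from the base axis. Payload 14.6 kg.
Tool frame: the origin (TCP) lies between the finger pads; the fingertips stand 19 mm ahead of it and the grasp point (between the pads) is the TCP (manip.tcp_to_tips is the distance from the TCP to the fingertips, in mm); x points along the fingers, z is the direction in which the jaws open and shut, and the axes are right-handed (so a half turn about x gives the same grasp; the last joint's range is limited). The gripper opens to 94 mm and grips with 3 to 60 N. Pads are 16 mm wide; open, the fingers measure 119 mm over their backs; the gripper's body (75 mm by 177 mm) begins 78 mm behind the grasp point.
Start: joints at [-1.28, 0.3, 1.521, -0, 1.321, -0.067], TCP at [192.61, -515.161, 200.346] pointing down, gripper open.
Joint ranges: [-3.03, 3.03], [-0.79, 2.21], [0.23, 2.52], [-1.04, 4.18], [0, 3.07], [-2.55, 2.55]. Speed limits (rad/s): [2.22, 2.22, 2.57, 3.14, 3.14, 3.14].

INTERFACE

Orientations are given as [roll, pitch, yaw] about the fixed x, y, z axes, in that order (R = Rz(yaw) Ry(pitch) Rx(roll)).
In Python, from cell import manip gives the robot as it stands.
- The arm moves only by the tool jog_arm, never from a script. Its argument "moves" is a list that holds one entry, the list of rows, each a list of 6 numbers: the shift along the world's x, y, z in mm, then the turn, a rotation vector about the world's x, y, z in degrees. In form: [[[dx, dy, dz, wx, wy, wz], ...]]. A call has 1 to 5 rows; each row shifts and turns the pose as measured when the row begins; what a row does not reach is not made up. A row lasts 1/10 s, in which the tool goes at most 50 mm and 8.59 degrees, less where a joint would pass 70% of its speed; a pose out of reach is approached as far as the arm can. A call is refused whole if a number of a shift passes 50 or a number of a turn 8.59, either way. A call with a gripper value outside its range is refused whole. "gripper" is the opening, from -1 (shut) to 1 (fully open), set as the call begins (left out, the last holds). The fingers move at their own pace and stop on an object; "squeeze" is the grip in N (left out, the last holds). Time passes only in rows, so rows that do not move let the fingers close. It gives the time, the measured TCP pose, the force and the opening at its end, in the units of the state.
- manip.read_state(): the state, without advancing time (a new reading comes with each control period).
- manip.camera(name): name is "scene" or "top" or "wrist"; returns (picture, depth): 400x640x3 uint8, blue, green, red; 400x640 float32, mm along the optical axis (not along the pixel's ray), 0 where there is no reading.
- manip.camera_params(name): a dict with "fx", "fy", "cx", "cy" (pixels), "rvec" (rotation vector, rad) and "tvec" (3), from world to camera coordinates, as OpenCV has them. Camera axes: x right, y down, z forward; pixel columns grow to the right and rows downward; lengths in mm; the calibration is good to about 2 mm. The wrist camera is an equidistant fisheye: a pixel r from the principal point sees the ray r / f radians off the axis. A picture is of the moment at which its call begins: read the wrist's pose just before it. camera_params takes no time and is no camera call; for the wrist camera it gives the pose at the moment of the call.
- manip.sign_off(): hands the job in, once; it reports no verdict.
The state is a dict: "clock": time; "joints": joint angles; "qd": joint speeds; "effort": joint torques, N m; "eef_pos": TCP position; "eef_rot": TCP orientation; "wrist_force": force on the tool from outside, world axes, zero at the start; "moment": the same for the moment, N m; "finger_gap": finger opening in mm.
Only numpy, scipy, OpenCV 4.12 (cv2) and the standard library are available. Lean on these libraries where they do the work, as an engineer would, in place of code of your own. Each camera call takes 0.05 s, during which the arm holds its last target. There are 200 camera calls.

## Working session

There is one attempt and no reset: what is moved stays moved. The work goes in short steps, Python scripts to look and compute and a tool call to move; the robot and the scene stay as the last step left them, time stands still between calls to the robot, and variables do not carry over. Pictures are saved under pics/ and viewed, about 8 in all and at most 12, crops included, and the job is handed in when it is done.

Besides the shell and the picture viewer there is one more tool, called after "Request:" by a JSON object that holds its "method" and its "body", one argument or row to a line. jog_arm: Moves the arm, as the interface text tells. Its arguments: {"type":"object","properties":{"moves":{"type":"array","items":{"type":"array","items":{"type":"array","items":{"type":"number"}}}},"gripper":{"type":"number"},"squeeze":{"type":"number"}},"required":["moves"]}

```bash
mkdir -p pics; ls; cat > h.py <<'E'
import numpy as np, cv2
from cell import manip
def world(name,d):
    p=manip.camera_params(name);R,_=cv2.Rodrigues(np.array(p["rvec"],float));t=np.array(p["tvec"],float).ravel()
    v,u=np.mgrid[:400,:640]
    c=np.stack([(u-p["cx"])/p["fx"]*d,(v-p["cy"])/p["fy"]*d,d],-1)
    return (c-t)@R
E
python3 - <<'E'
from h import *
s=manip.read_state();print(s)
for n in("top","scene"):
    b,d=manip.camera(n);W=world(n,d);np.savez(f"pics/{n}1.npz",b=b,d=d,W=W);cv2.imwrite(f"pics/{n}1.png",b)
    hsv=cv2.cvtColor(b,cv2.COLOR_BGR2HSV)
    for k,lo,hi in(("blue",95,130),("orange",5,22),("green",40,85)):
        m=(hsv[...,0]>=lo)&(hsv[...,0]<=hi)&(hsv[...,1]>110)&(d>0)
        nn,l,st,ce=cv2.connectedComponentsWithStats(m.astype(np.uint8))
        for i in range(1,nn):
            if st[i,4]>60: print(n,k,ce[i].round(),st[i,4],np.median(W[l==i],0).round(1))
E
```

```text
pics
{'clock': 0.0, 'joints': array([-1.27959281e+00,  3.00463942e-01,  1.52160150e+00,  5.42463618e-06,
        1.32073844e+00, -6.65912558e-02]), 'qd': array([-0.00052677, -0.00120966, -0.00050154, -0.00043619, -0.00103631,
       -0.0004074 ]), 'effort': array([-4.16173192e-03, -5.31815994e+01, -3.52737272e+01,  7.07099866e-02,
        2.45191134e-02, -9.99170879e-05]), 'eef_pos': array([ 192.53545561, -514.89152247,  199.78163667]), 'eef_rot': array([3.07066345, 1.56958508, 1.85766056]), 'wrist_force': array([-0.35856955,  0.86604458, -0.00888833]), 'moment': array([-0.00713798, -0.05131515,  0.03117451]), 'finger_gap': 93.93862834957409}
top blue [492. 204.] 496 [ 528.1 -213.8  129.9]
top orange [290. 220.] 155250 [559.8 129.2  -0.9]
top orange [282. 190.] 577 [607.6  77.3 129.6]
top orange [494. 327.] 86 [ 343.8 -216.4   -0.6]
top orange [505. 338.] 172 [ 325.3 -227.7   -0.6]
top orange [486. 357.] 361 [ 301.7 -190.8   -0.5]
top orange [625. 349.] 85 [ 2.706e+02 -4.166e+02 -3.000e-01]
top orange [626. 375.] 458 [ 2.314e+02 -4.019e+02 -4.000e-01]
top orange [463. 374.] 204 [ 279
[... 446 characters left out ...]
61.6  -374.9   -83.3]
scene blue [ 34. 141.] 791 [ -96.4 -497.5   47.7]
scene blue [165. 202.] 176 [ 528.1 -213.1  131.1]
scene orange [10. 17.] 661 [-1116.8  -623.2   239.9]
scene orange [290.  47.] 263 [-605.4  450.6  134.9]
scene orange [350.  26.] 65 [-525.9  718.1  164.5]
scene orange [344.  58.] 111 [-545.9  703.8   23.3]
scene orange [362.  60.] 71 [-524.9  790.     9.3]
scene orange [321. 248.] 137562 [5.949e+02 6.790e+01 3.000e-01]
scene green [158.  58.] 673 [-495.9 -110.2  138.8]
scene green [392.  67.] 305 [-444.5  923.3  -20.3]
scene green [313.  77.] 371 [-478.3  501.2  -19.9]
scene green [120. 101.] 2089 [-542.1 -329.3  -19.1]
scene green [ 10. 114.] 704 [-633.9 -656.3  -18.7]
```

View pics/top1.png

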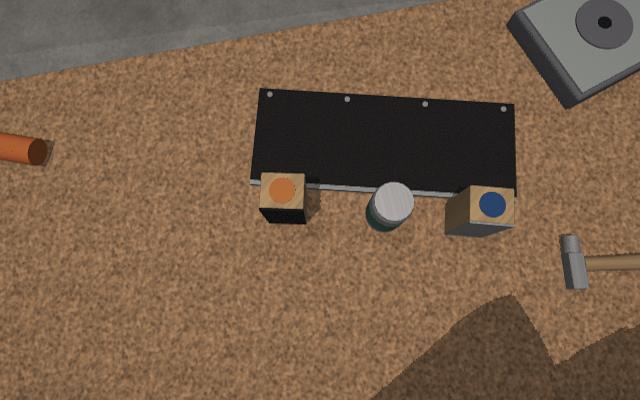

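```bash
python3 - <<'E'
from h import *
z=np.load("pics/top1.npz");b,d,W=z['b'],z['d'],z['W']
def rect(m,name):
    P=W[m][:,:2].astype(np.float32)
    nn,l,st,ce=cv2.connectedComponentsWithStats(m.astype(np.uint8))
    for i in range(1,nn):
        if st[i,4]>300: print(name,cv2.minAreaRect(W[l==i][:,:2].astype(np.float32)),np.median(W[l==i],0).round(1),ce[i].round())
reg=(W[...,0]>350)&(W[...,0]<900)&(abs(W[...,1])<450)&(d>0)
rect(reg&(abs(W[...,2]-130)<5),"blocktop")
rect(reg&(abs(W[...,2]-115)<5),"tintop")
m=reg&(abs(W[...,2]-12)<4)
rect(cv2.morphologyEx(m.astype(np.uint8),cv2.MORPH_OPEN,np.ones((3,3)))>0,"rest")
E
```

```text
blocktop ((605.5296020507812, 77.74882507324219), (64.15420532226562, 56.36255645751953), 76.36155700683594) [604.7  77.6 129.3] [282. 192.]
blocktop ((525.8092651367188, -213.25059509277344), (65.77085876464844, 56.584129333496094), 73.9706802368164) [ 524.9 -212.2  129.5] [491. 206.]
tintop ((562.6116943359375, -80.58909606933594), (57.37018585205078, 57.38027572631836), 80.0252914428711) [561.8 -80.6 114.2] [394. 201.]
rest ((685.1325073242188, -109.99775695800781), (461.06207275390625, 181.4324188232422), 74.70034790039062) [ 687.2 -110.8   11.3] [384. 142.]
```

The blue-spot block is at px (491,206), right end of the row. The tin is at (394,201) and the orange-spot block at (282,192). The steel face points toward the robot. Sizes fit: the block tops measure 64x56 at z 130, and the rest 461x181 at z 11. Next I'll work out the approach, with the tool leaned 25° back and the jaws spread along the rest's y.

```bash
cat >> h.py <<'E'
from scipy.spatial.transform import Rotation as Ro
yaw=np.deg2rad(-15.4)
X=np.array([np.cos(yaw),np.sin(yaw),0]);Y=np.array([-np.sin(yaw),np.cos(yaw),0]);O=np.array([598.2,-86.2,0])
def goal(tip_rest,tilt=25):   # fingertip midpoint in rest frame -> tcp shift and turn
    a=np.deg2rad(tilt);t=np.sin(a)*X-np.cos(a)*np.array([0,0,1.])
    s=manip.read_state();R=Ro.from_euler("xyz",s["eef_rot"])
    best=None
    for zz in(Y,-Y):
        T=Ro.from_matrix(np.stack([t,np.cross(zz,t),zz],1));rv=(T*R.inv()).as_rotvec(degrees=True)
        if best is None or np.linalg.norm(rv)<np.linalg.norm(best):best=rv
    x,y,z=tip_rest
    p=O+X*x+Y*y+np.array([0,0,z])-19*t
    tip=s["eef_pos"]+19*R.apply([1,0,0])-O
    print("clock",s["clock"],"tip in rest",(tip@X).round(1),(tip@Y).round(1),tip[2].round(1),"F",(s["wrist_force"]@X).round(1),s["wrist_force"].round(1),"gap",s["finger_gap"].round(1))
    print("shift",(p-s["eef_pos"]).round(1),"turn",best.round(1))
E
python3 - <<'E'
from h import *
C=np.array([525.8,-213.2,0])-O;print("block in rest",C@X,C@Y)
goal((-125,C@Y,90))
print(X,Y)
E
```

```text
block in rest -36.07488034572494 -141.66637924377696Traceback (most recent call last):
  File "<stdin>", line 3, in <module>
  File "h.py", line 21, in goal
    print("clock",s["clock"],"tip in rest",(tip@X).round(1),(tip@Y).round(1),tip[2].round(1),"F",(s["wrist_force"]@X).round(1),s["wrist_force"].round(1),"gap",s["finger_gap"].round(1))
                                                                                                                                                               ^^^^^^^^^^^^^^^^^^^^^
AttributeError: 'float' object has no attribute 'round'
```

```bash
sed -i 's/s\["finger_gap"\].round(1)/round(s["finger_gap"],1)/' h.py
python3 -c "
from h import *
goal((-125,-141.7,90));print(X,Y)"
```

```text
clock 0.1 tip in rest -277.3 -521.0 180.8 F -0.2 [-0.1  0.3  0.5] gap 94.3
shift [239.8 327.4 -92.6] turn [  1.1 -25.4 -35.3]
[ 0.9640954  -0.26555612  0.        ] [0.26555612 0.9640954  0.        ]
```

Request:
{"method": "jog_arm", "body": {
  "moves": [
    [[30,41,0,0.2,-4.2,-5.9],[30,41,0,0.2,-4.2,-5.9],[30,41,-10,0.2,-4.2,-5.9],[30,41,-10,0.2,-4.2,-5.9],[30,41,-10,0.2,-4.2,-5.9]]
  ],
  "gripper": -0.36
}}

```text
clock: 0.6
eef_pos: [338.5, -314.7, 169.6]
eef_rot: [1.547, 1.196, -0.211]
wrist_force: [1.7, 0.8, -0.1]
finger_gap: 57.3
```

```bash
python3 -c "
from h import *
goal((-125,-141.7,90))"
```

```text
clock 0.6 tip in rest -182.7 -288.9 151.9 F 1.4 [ 1.7  0.8 -0.1] gap 57.3
shift [ 93.8 127.2 -62.4] turn [-0.3 -3.6 -4.5]
```

Request:
{"method": "jog_arm", "body": {
  "moves": [
    [[26,37,-12,0,-1.2,-1.5],[26,37,-14,0,-1.2,-1.5],[22,30,-20,0,-1.2,-1.5],[12,15,-12,0,0,0],[0,0,0,0,0,0]]
  ]
}}

```text
clock: 1.1
eef_pos: [426.4, -185.6, 108.6]
eef_rot: [1.594, 1.13, -0.251]
wrist_force: [-0.6, -0.6, 0.8]
finger_gap: 30.1
```

```bash
python3 -c "
from h import *
goal((-75,-141.7,38))"
```

```text
clock 1.1 tip in rest -131.1 -141.3 91.4 F -0.4 [-0.6 -0.6  0.8] gap 30.1
shift [ 54.1 -15.2 -53.4] turn [-0.5  0.4  0.2]
```

Request:
{"method": "jog_arm", "body": {
  "moves": [
    [[12,-3,-27,0,0,0],[22,-6,-26,0,0,0],[12,-4,0,0,0,0],[0,0,0,0,0,0]]
  ]
}}

```text
clock: 1.5
eef_pos: [473.6, -201.1, 55.3]
eef_rot: [1.59, 1.128, -0.253]
wrist_force: [-0.5, 0.2, 0.2]
finger_gap: 30.4
```

```bash
python3 - <<'E'
from h import *
goal((-75,-141.7,38))
for n in("scene",):
    b,d=manip.camera(n);cv2.imwrite("pics/s2.png",cv2.resize(b[100:350,60:380],None,fx=2.4,fy=2.4))
E
```

```text
clock 1.5 tip in rest -81.5 -143.7 38.2 F -0.5 [-0.5  0.2  0.2] gap 30.4
shift [ 6.9  0.3 -0.1] turn [-0.4  0.5  0.1]
```

View pics/s2.png

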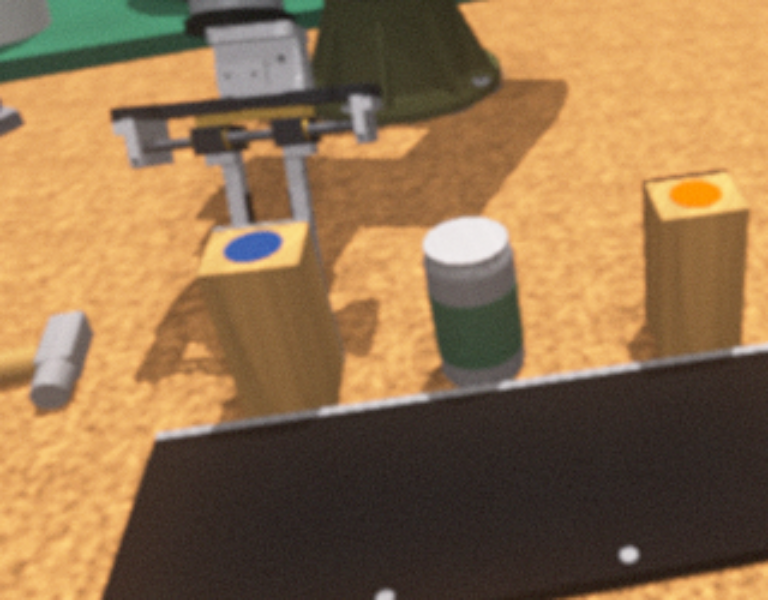

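The fingers stand spread behind the steel face (px ~240 and 300) and the bystanders are clear. Next is a low push to bring the block's foot up to the fence.

Request:
{"method": "jog_arm", "body": {
  "moves": [
    [[5,-1,0,0,0,0],[4,-1,0,0,0,0],[4,-1,0,0,0,0],[4,-1,0,0,0,0]]
  ]
}}

```text
clock: 1.95
eef_pos: [489.6, -206.1, 57.2]
eef_rot: [1.589, 1.127, -0.256]
wrist_force: [-0.0, -0.1, -0.3]
finger_gap: 30.0
```

```bash
cat >> h.py <<'E'
def look():
    b,d=manip.camera("top");W=world("top",d)
    hsv=cv2.cvtColor(b,cv2.COLOR_BGR2HSV)
    m=(hsv[...,0]>=95)&(hsv[...,0]<=130)&(hsv[...,1]>110)&(d>0)&(W[...,1]<0)&(W[...,0]>400)
    if m.sum()<30: return print("no blue");
    P=W[m]-O;q=np.median(P,0);A=np.c_[P[:,:2],np.ones(len(P))];c=np.linalg.lstsq(A,P[:,2],rcond=None)[0]
    print("blue in rest",(q@X).round(1),(q@Y).round(1),q[2].round(1),"lean deg",np.degrees(np.arctan(np.hypot(c[0],c[1]))).round(1))
    return b
E
python3 -c "
from h import *
goal((-65,-141.7,38));look()"
```

```text
clock 1.95 tip in rest -64.7 -144.3 40.0 F -0.0 [-0.  -0.1 -0.3] gap 30.0
shift [ 0.6  2.7 -2. ] turn [-0.3  0.5  0.2]
blue in rest -33.9 -141.8 130.1 lean deg 20.5
```

Request:
{"method": "jog_arm", "body": {
  "moves": [
    [[4,-1,0,0,0,0],[4,-1,0,0,0,0],[4,-1,0,0,0,0]]
  ]
}}

```text
clock: 2.3
eef_pos: [502.2, -209.0, 57.1]
eef_rot: [1.59, 1.128, -0.255]
wrist_force: [-10.8, 2.0, 8.3]
finger_gap: 30.0
```

```bash
python3 -c "
from h import *
goal((-55,-141.7,38));look()"
```

```text
clock 2.3 tip in rest -51.8 -143.8 39.9 F -10.9 [-10.8   2.    8.3] gap 30.0
shift [-2.4  2.9 -1.8] turn [-0.4  0.5  0.2]
blue in rest -24.5 -141.1 130.3 lean deg 29.0
```

The block slid about 9 mm and the force rose to 11 N, so its foot is against the fence. I'll back off, go up and push high.

Request:
{"method": "jog_arm", "body": {
  "moves": [
    [[-14,4,5,0,0,0],[0,0,40,0,0,0],[4,0,20,0,0,0],[0,0,0,0,0,0]]
  ]
}}

```text
clock: 2.75
eef_pos: [492.8, -205.0, 123.4]
eef_rot: [1.59, 1.129, -0.255]
wrist_force: [0.8, 0.1, -0.6]
finger_gap: 29.9
```

```bash
python3 -c "
from h import *
goal((-55,-141.7,105));look()"
```

```text
clock 2.75 tip in rest -61.9 -142.4 106.2 F 0.8 [ 0.8  0.1 -0.6] gap 29.9
shift [ 7.  -1.1 -1.2] turn [-0.4  0.4  0.2]
blue in rest -25.7 -141.1 130.0 lean deg 37.2
```

Request:
{"method": "jog_arm", "body": {
  "moves": [
    [[8,-2,0,0,0,0],[8,-2,0,0,0,0],[8,-2,0,0,0,0],[8,-2,0,0,0,0]]
  ]
}}

```text
clock: 3.2
eef_pos: [525.3, -212.7, 118.1]
eef_rot: [1.594, 1.135, -0.251]
wrist_force: [-1.2, 0.9, 0.7]
finger_gap: 29.9
```

```bash
python3 -c "
from h import *
goal((20,-141.7,105));b=look();cv2.imwrite('pics/t3.png',cv2.resize(b[80:280,360:600],None,fx=3,fy=3))"
```

```text
clock 3.2 tip in rest -28.6 -141.2 100.9 F -1.4 [-1.2  0.9  0.7] gap 29.9
shift [ 46.8 -13.2   4.1] turn [-0.6  0.1  0.2]
blue in rest 0.8 -141.2 132.3 lean deg 39.8
```

View pics/t3.png

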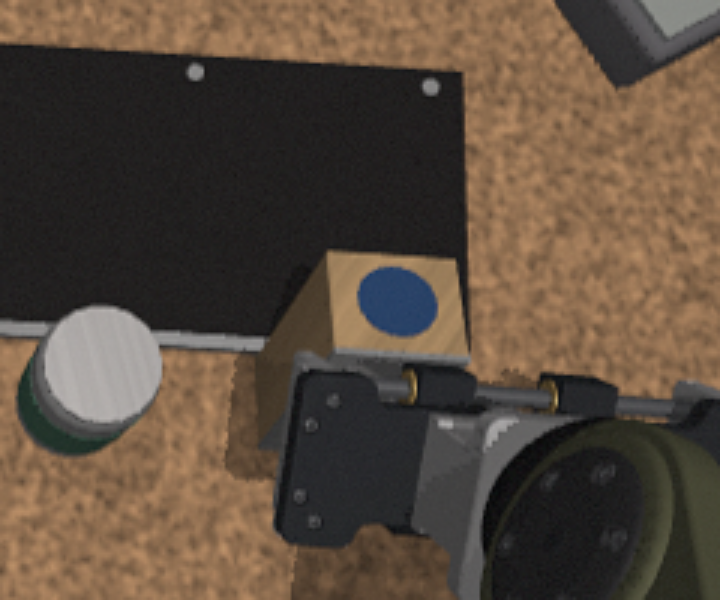

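The block is leaning square to the edge (blue spot at px ~(397,300) in the crop). I'll push on to the tipping point.

Request:
{"method": "jog_arm", "body": {
  "moves": [
    [[10,-3,2,0,0,0],[10,-3,2,0,0,0],[10,-3,2,0,0,0],[8,-2,1,0,0,0]]
  ]
}}

```text
clock: 3.65
eef_pos: [566.2, -224.3, 123.5]
eef_rot: [1.596, 1.137, -0.249]
wrist_force: [-0.6, 0.0, -0.7]
finger_gap: 29.8
```

```bash
python3 -c "
from h import *
goal((20,-141.7,105));look()"
```

```text
clock 3.65 tip in rest 13.7 -141.5 106.3 F -0.5 [-0.6  0.  -0.7] gap 29.8
shift [ 6.  -1.7 -1.3] turn [-0.6 -0.   0.2]
blue in rest 41.3 -141.2 123.0 lean deg 56.2
```

Request:
{"method": "jog_arm", "body": {
  "moves": [
    [[9,-2,1,0,0,0],[9,-2,1,0,0,0],[7,-2,1,0,0,0],[0,0,0,0,0,0]]
  ]
}}

```text
clock: 4.1
eef_pos: [594.2, -230.9, 126.6]
eef_rot: [1.596, 1.137, -0.249]
wrist_force: [-0.5, -0.6, 0.6]
finger_gap: 30.1
```

```bash
python3 -c "
from h import *
goal((20,-141.7,105));b=look();cv2.imwrite('pics/t4.png',cv2.resize(b[60:280,360:600],None,fx=2.5,fy=2.5))"
```

```text
clock 4.1 tip in rest 42.6 -140.4 109.3 F -0.3 [-0.5 -0.6  0.6] gap 30.1
shift [-22.1   4.9  -4.4] turn [-0.6  0.   0.2]
no blueTraceback (most recent call last):
  File "<string>", line 3, in <module>
    goal((20,-141.7,105));b=look();cv2.imwrite('pics/t4.png',cv2.resize(b[60:280,360:600],None,fx=2.5,fy=2.5))
                                                                        ~^^^^^^^^^^^^^^^^
TypeError: 'NoneType' object is not subscriptable
```

Probably fallen. I'll retract up and back, then look.

Request:
{"method": "jog_arm", "body": {
  "moves": [
    [[-20,6,40,0,0,0],[-40,11,40,0,0,0],[-40,11,20,0,0,0],[-40,11,0,0,0,0],[-40,11,0,0,0,0]]
  ]
}}

```text
clock: 4.65
eef_pos: [412.7, -179.7, 222.3]
eef_rot: [1.598, 1.142, -0.246]
wrist_force: [-0.3, 0.1, 0.2]
finger_gap: 30.3
```

```bash
python3 - <<'E'
from h import *
s=manip.read_state();print(s["clock"],s["eef_pos"].round())
for n in("top","scene"):
    b,d=manip.camera(n);W=world(n,d)-O
    x,y,z=W@X,W@Y,W[...,2]
    if n=="top": top=b
    m=(y<-85)&(y>-240)&(x>-60)&(x<180)&(abs(z-68)<6)&(d>0)
    print(n,m.sum())
    if m.sum()>50:
        P=np.c_[x[m],y[m]].astype(np.float32);print(cv2.minAreaRect(P),np.median(z[m]))
        c=np.linalg.lstsq(np.c_[P,np.ones(len(P))],z[m],rcond=None)[0];print("slope deg",np.degrees(c[:2]).round(1))
    for k,zz,yy in(("rubber",130,160),("tin",115,0)):
        m=(abs(z-zz)<5)&(abs(y-yy)<60)&(abs(x)<90)&(d>0)
        if n=="top":
            r=cv2.minAreaRect(W[m][:,:2].astype(np.float32));print(k,np.array(r[0])+O[:2],r[1])
    cv2.imwrite(f"pics/{n}5.png",b)
cv2.imwrite("pics/both5.png",np.vstack([top[60:280,200:600],b[120:350,40:440]]))
E
```

```text
4.65 [ 413. -180.  222.]
top 3221
((29.372695922851562, -141.35585021972656), (65.2779769897461, 130.61517333984375), 89.88233947753906) 67.37487501603121
slope deg [ 0.1 -0.3]
rubber [605.55552216  77.73965149] (64.04415130615234, 56.43551254272461)
tin [562.39922638 -80.65946121] (57.96295928955078, 56.841835021972656)
scene 2606
((29.968280792236328, -139.6487274169922), (133.6538543701172, 64.78865051269531), 0.2818436026573181) 68.35169070131596
slope deg [-0.4 -0.4]
```

View pics/both5.png

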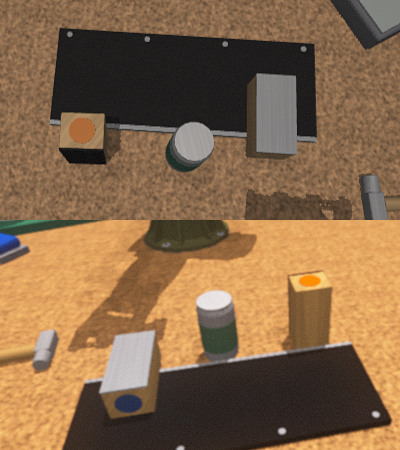

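The block lies flat and square with its steel face up, and its centre is about 29 mm behind the edge. The bystanders haven't moved and the arm is clear, so I'm handing in.

```bash
python3 -c "
from cell import manip
manip.sign_off()"
```

```text
the job is handed in; nothing more can be done
```

The steel-faced block is lying flat and square on the rest with its steel face up, and I handed the job in at about 4.8 s of the 32 s allowed. I slid its foot up to the fence with a low push. Then I pushed it high on the steel face with both fingers spread until it toppled by itself, and retracted the arm.

- **Steel block:** its centre is about 29 mm behind the front edge and 141 mm from mid-length. Its top face is level within 0.5° at z about 67–68 mm, which puts the centre near 40 mm. It is square to the edge within 0.3°.
- **Bystanders:** the rubber-faced block and the tin measured within 0.3 mm of their starting positions, and both are upright.
- **Robot:** it touches nothing, with wrist force near zero. The highest wrist force I read was about 14 N, when the block met the fence.

The two cameras agreed within 2 mm. The lean angle I computed from the blue spot was unreliable (it read 20–37° on the standing block), so I judged the lean from the spot's position instead.

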